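# Open the chute flap of the clinical-waste bin

### The arm

A 7-joint arm with a two-finger parallel gripper is mounted at the origin on the work surface. World frame = base frame: x ahead of the robot, y to its left, z up, the work surface at z = 0. Lengths are in m, angles in rad, forces in N, time in s.
With the tool pointing down it reaches from about 0.425 to 0.925 m from the base axis. Payload 6.8 kg.
Tool frame: the origin (TCP) lies at the very end of the fingers, on their centre line; the grasp point (between the pads) lies 19 mm behind it; z points along the fingers, y is the line along which they close (so a half turn about z gives the same grasp; the last joint's range is limited). The gripper opens to 85 mm and grips with 20 to 120 N. Pads are 22 mm wide; open, the fingers measure 114 mm over their backs; the gripper's body (76 mm by 85 mm) begins 54 mm behind the grasp point. The pads swing forward as they close: fully open they stand 13 mm farther back than shut.
Start: joints at [1.207, 0.477, 0.022, 1.555, -0.011, 1.109, -0.083], TCP at [0.171, -0.653, 0.231] pointing down, gripper open.
Joint ranges: [-2.96, 2.96], [-0.34, 2.1], [-1.41, 1.46], [0.24, 2.44], [-1.37, 4.51], [0.17, 1.92], [-2.96, 2.96]. Speed limits (rad/s): [2.39, 2.39, 3.14, 3.14, 3.14, 3.14, 3.14].

### API

Orientations are given as a unit quaternion [w, x, y, z].
In Python, from station import get_obs, read_camera, hand_in gives the robot as it stands.
- The arm moves only by the tool arm_command, never from a script. Its argument "commands" is one flat list of numbers, 7 for each row, row after row: the shift along the tool's x, y, z in m, then the turn, a rotation vector about the tool's x, y, z in degrees, then the opening, from 0 (shut) to 1 (fully open). In form: [tx, ty, tz, rx, ry, rz, fingers, tx, ty, tz, rx, ry, rz, fingers, ...]. A call has 1 to 8 rows; each row is the pose to reach, as a shift and turn from the pose commanded when the call began, along the tool's axes at that moment; what a row does not reach only later rows make up. A row lasts 1/10 s, in which the tool goes at most 50 mm and 8.59 degrees, less where a joint would pass 70% of its speed; a pose out of reach is approached as far as the arm can. A call with a gripper value outside its range is refused whole. The fingers move at their own pace and stop on an object; "force" is the grip in N (left out, the last holds). Time passes only in rows, so rows that repeat a pose let the fingers close. It gives the time, the measured TCP pose, the force, the opening and the grip force at its end, in the units of the state.
- get_obs(): the state, without advancing time (a new reading comes with each control period).
- read_camera(name): name is "scene" or "top"; returns a dict with "img" (384x512x3 uint8, red, green, blue), "camera_matrix" (3x3 intrinsics, pixels), "pose" (4x4, takes a point from camera to world coordinates). Camera axes: x right, y down, z forward; pixel columns grow to the right and rows downward; lengths in m; the calibration is good to about 2 mm. A picture is of the moment at which its call begins. There is no depth.
- hand_in(): hands the job in; it is judged then, once.
The state is a dict: "t": time; "q": joint angles; "joint_vel": joint speeds; "joint_torque": joint torques, N m; "eef_pos": TCP position; "tool_rot": TCP orientation; "contact_force": force on the tool from outside, world axes, zero at the start; "torque": the same for the moment, N m; "gripper_width": opening from 0.0 (shut) to 1.0 (fully open); "grasp_force": force on a finger pad.
Only numpy, scipy, OpenCV 4.12 (cv2) and the standard library are available. Lean on these libraries where they do the work, as an engineer would, in place of code of your own. Each camera call takes 0.05 s, during which the arm holds its last target. There are 200 camera calls.

### The job

Open the waste bin's chute: first draw the steel bolt on its roof fully back, then swing the red flap towards the robot past upright and lower it gently, without letting it drop, until it rests on its two stop arms. Leave it open and leave the bottles and the jar standing where they are.

Things in the scene. Friction and masses are not known exactly. Their poses are not given: they have to be found in the camera images.
- bin: Yellow bin fixed to the counter, 260 wide (y), 165 high, front to the robot. Origin: on the counter under the flap's hinge line, mid-width; own x points front to back, y to the left seen from the robot. Flat roof, top z = 165, from x = 44 to 170. Two dark stop arms in front at y = +-105 reach x = -65, z = 104. Two bolt guides on the roof (18 x 8) at x = 58, y = 52 and 115 reach z = 191
- flap_hinge (a point): Point on the flap's horizontal hinge axis (along the bin's y) at its foot, 60 above the counter, at the bin's y = -30
- flap_edge (a point): Centre of the round bead on the red flap's free top edge, at the bin's y = -30; moves with the flap. Bead 12 thick, 246 long, 170 from the hinge axis. Plate 6 thick, about 0.3 kg. Shut, the edge is at bin x = 58, z = 220, 55 above the roof: free room for a finger behind it. A steel staple for the bolt sticks out 27 behind the flap at the bin's y = 33, z up to 200
- flap (a joint): Flap angle, rad: 0 shut (leaning back 0.35), 0.35 upright, 1.22 fully open, leaning 0.87 (50 degrees) towards the robot on its stop arms. Loose, slightly damped hinge: left free it falls to the side it leans to and hits the stop hard
- bolt_knob (a point): Centre of the top of the bolt's black upright knob, 16 diameter, upper 28 free for fingers; top at bin x = 100, z = 213, and y = 65 when engaged. It moves with the steel bolt
- bolt (a joint): Travel of the bolt, m: 0 engaged in the flap's staple, 0.035 fully drawn (end stop). It is drawn by moving the knob along the bin's +y; friction about 2 N; stays where it is left. Starts between 0 and 0.006
- amber_mid (a point): Middle (55 up) of a standing loose amber glass bottle with yellow cap, 48 diameter, 110 high. Bystander
- saline_mid (a point): Middle (70 up) of a standing loose white plastic bottle with blue cap, 48 diameter, 140 high. Bystander
- jar_mid (a point): Middle (30 up) of a standing loose clear glass jar with white cap, 44 diameter, 60 high. Bystander

How it is judged:
On the way, in this order (a step that is already met when the one before it is completed fails the run):
1. the bolt is drawn back with the flap still shut (value of joint bolt above 0.029 m and value of joint flap below 0.15 rad), for 0.1 s.
2. the flap has been swung past upright (value of joint flap above 0.4 rad).
3. the flap rests on its stop arms (value of joint flap above 1.17 rad and velocity of joint flap between -0.1 and 0.1 rad/s), for 0.2 s.
At the end, for the whole second after the job is handed in: The flap lies open on its stop arms at rest (within 0.05 rad of fully open) and the bolt is drawn back (at least 29 of its 35 mm) (all of step 3 and value of joint bolt above 0.029 m); the robot touches nothing.
It fails at once if the flap dropped onto its stop: still turning faster than 2 rad/s (0.34 m/s at its edge) within the last 0.35 rad (value of joint flap above 0.87 rad and velocity of joint flap above 2 rad/s).
It fails at once if the flap was forced open with the bolt still engaged (flap over 0.15 rad with the bolt drawn less than 20 mm) (value of joint flap above 0.15 rad and value of joint bolt below 0.02 m).
It fails at once if a bystander was moved over 30 mm or tipped over 0.35 rad (distance of any of amber_mid, saline_mid, jar_mid from where it was at the start of the episode above 0.03 m or angle between any of amber_mid, saline_mid, jar_mid's own z axis and vertical above 0.35 rad).
It also fails if it takes over 51 s, if anything falls off the work surface, if the arm or the gripper's body presses on something with over 40 N, if the wrist force passes 120 N, or if a joint passes its speed limit or range.

## Working session

There is one attempt and no reset: what is moved stays moved. The work goes in short steps, Python scripts to look and compute and a tool call to move; the robot and the scene stay as the last step left them, time stands still between calls to the robot, and variables do not carry over. Pictures are saved under pics/ and viewed, at most 10 in all, crops included, and the job is handed in when it is done.

Besides the shell and the picture viewer there is one more tool, called after "Emit:" as name(argument=value, ...), one argument or row to a line, values as JSON. arm_command: Moves the arm, as the interface text tells. Its arguments: {"type":"object","properties":{"commands":{"type":"array","items":{"type":"number"}},"force":{"type":"number"}},"required":["commands"]}

```bash
mkdir -p pics
python3 - <<'E'
from station import get_obs, read_camera
import cv2,numpy as np,pickle
o=get_obs();print(o)
d={}
for n in("scene","top"):
    c=read_camera(n);d[n]=c;print(n,c["camera_matrix"].tolist(),np.round(c["pose"],4).tolist())
    cv2.imwrite(f"pics/{n}0.png",cv2.resize(c["img"][:,:,::-1],(800,600),interpolation=cv2.INTER_CUBIC))
pickle.dump(d,open("c0.pkl","wb"))
E
```

```text
{'t': 0.0, 'q': array([ 1.20690732,  0.47782195,  0.02235536,  1.55649982, -0.01148178,
        1.10930943, -0.08311296]), 'joint_vel': array([ 0.00100267,  0.0009201 , -0.00073079, -0.00010011,  0.00017934,
       -0.00031344, -0.00042073]), 'joint_torque': array([-6.32156643e-04, -5.96457696e+01,  1.60782784e+00, -2.81198984e+01,
        1.24740784e-02,  9.53816925e-03,  1.64188918e-05]), 'eef_pos': array([ 0.17059165, -0.65244451,  0.23029097]), 'tool_rot': array([-9.32978721e-04,  9.91832035e-01,  1.27547254e-01, -2.04186110e-04]), 'contact_force': array([-0.27104122, -0.561905  , -0.26427496]), 'torque': array([-0.05680793, -0.04931349,  0.03413219]), 'grasp_force': 0.0, 'gripper_width': 1.000028854994461}
scene [[470.0602869753859, 0.0, 260.262880889561], [0.0, 470.0602869753859, 181.7481570459706], [0.0, 0.0, 1.0]] [[0.0214, 0.6477, -0.7616, 1.6198], [0.9998, -0.0117, 0.0182, -0.0189], [0.0029, -0.7618, -0.6478, 0.9904], [0.0, 0.0, 0.0, 1.0]]
top [[370.84116723742886, 0.0, 249.77069576080083], [0.0, 370.84116723742886, 193.05324449706808], [0.0, 0.0, 1.0]] [[0.0062, -0.9863, 0.1648, 0.4789], [-0.9999, -0.008, -0.0103, 0.0353], [0.0115, -0.1648, -0.9863, 1.1171], [0.0, 0.0, 0.0, 1.0]]
```

View pics/scene0.png

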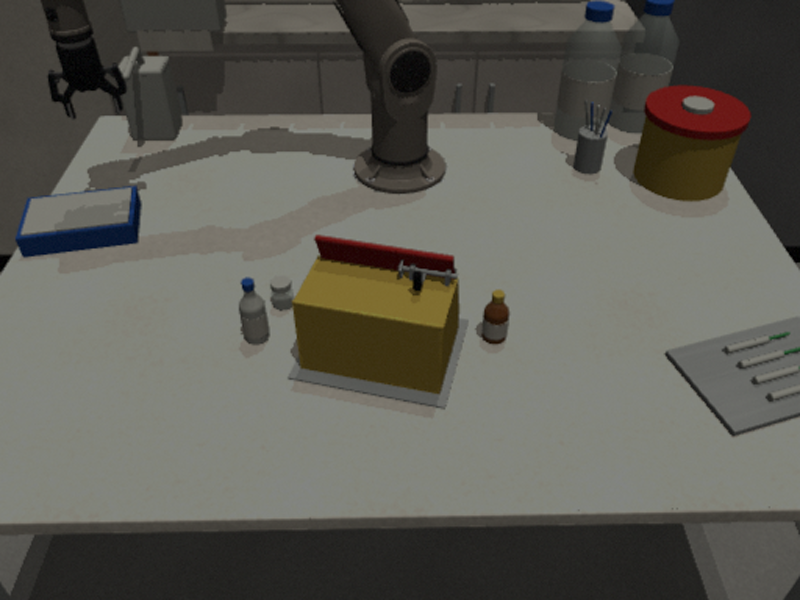

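View pics/top0.png

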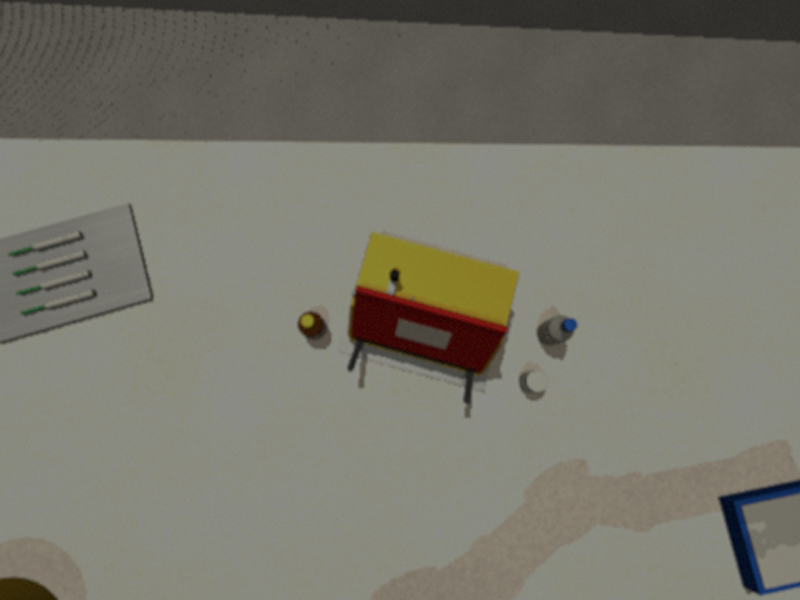

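The scene view (from behind the bin) shows the knob near (417,275) and the flap's top edge from (317,240) to (453,260). The top view shows the knob at (395,274), the flap bead from (357,289) to (507,326), the amber bottle to the left, and the saline bottle and jar to the right.

Run:
```python
import cv2,pickle
d=pickle.load(open("c0.pkl","rb"))
a=d["scene"]["img"][145:245,180:313,::-1]; b=d["top"]["img"][140:265,185:352,::-1]
cv2.imwrite("pics/s1.png",cv2.resize(a,None,fx=6,fy=6,interpolation=cv2.INTER_CUBIC)*1)
cv2.imwrite("pics/t1.png",cv2.resize(b,None,fx=4.75,fy=4.75,interpolation=cv2.INTER_CUBIC)[:599])
```

```text
(no output)
```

View pics/s1.png

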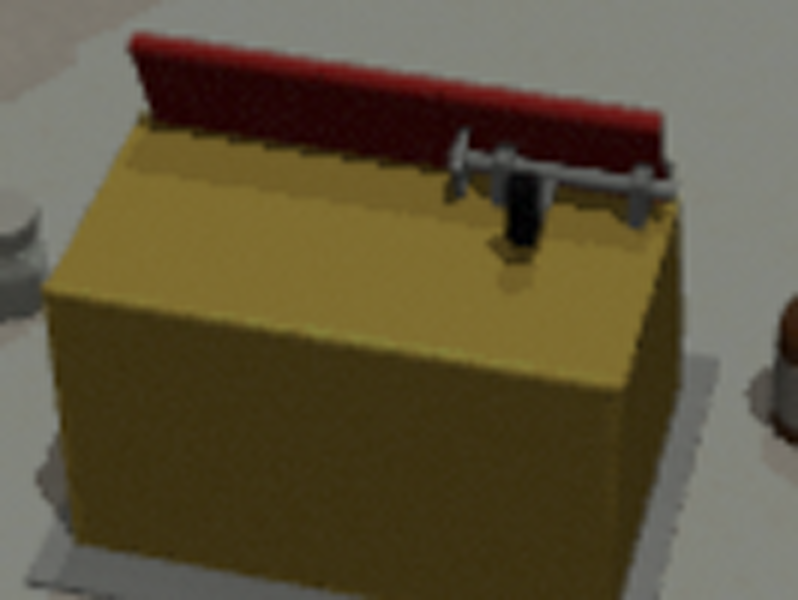

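View pics/t1.png

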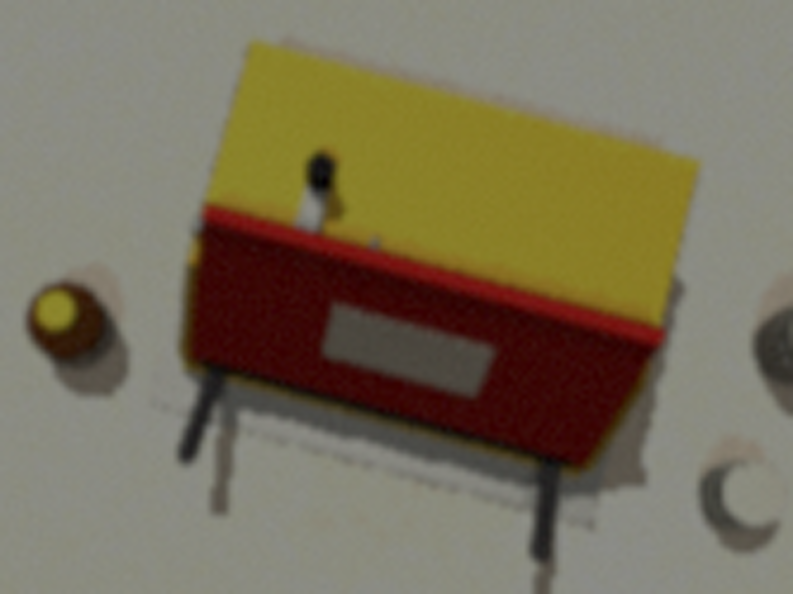

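The scene crop shows the knob top at (523,180), bead ends at (133,40) and (662,117), and back roof corners at (50,290) and (622,387). In the top crop these are the knob top (321,166), bead ends (207,214) and (661,335), and roof corners (252,42) and (698,160).

```bash
cat > m.py <<'E'
import numpy as np,pickle
from scipy.optimize import least_squares
d=pickle.load(open("c0.pkl","rb"))
def px(n,u,v):
    f,x0,y0=(6,180,145) if n=="scene" else (4.75,185,140)
    return np.array([x0+(u+.5)/f-.5,y0+(v+.5)/f-.5])
def proj(n,p):
    T=np.linalg.inv(d[n]["pose"]);c=T[:3,:3]@p+T[:3,3];q=d[n]["camera_matrix"]@c;return q[:2]/q[2]
def tri(us,ut):
    return least_squares(lambda p:np.r_[proj("scene",p)-us,proj("top",p)-ut],[.65,0,.2])
def world(b,p):
    c,s=np.cos(b[2]),np.sin(b[2]);return np.array([b[0]+c*p[0]-s*p[1],b[1]+s*p[0]+c*p[1],p[2]])
E
python3 - <<'E'
from m import *
K={"bR":((50,290),(698,160)),"bL":((622,387),(252,42)),"eR":((133,40),(661,335)),"eL":((662,117),(207,214)),"knob":((523,180),(321,166))}
for k,(s,t) in K.items():
    r=tri(px("scene",*s),px("top",*t));print(k,r.x.round(4),r.fun.round(2));
    if k=="knob":kn=r.x
M={"bR":(.17,-.13,.165),"bL":(.17,.13,.165),"eR":(.06,-.123,.222),"eL":(.06,.123,.222)}
obs=[(n,px(n,*K[k][i]),M[k]) for k in M for i,n in enumerate(("scene","top"))]
obs+=[("top",px("top",187,458),(-.065,.105,.104)),("top",px("top",541,556),(-.065,-.105,.104))]
f=lambda b:np.concatenate([proj(n,world(b,p))-u for n,u,p in obs])
r=least_squares(f,[.6,0,0],loss="soft_l1");b=r.x;print(b,np.degrees(b[2]));print(f(b).reshape(-1,2).round(2).tolist())
np.save("bin.npy",b)
c,s=np.cos(b[2]),np.sin(b[2]);dd=kn[:2]-b[:2];print("knob in bin",c*dd[0]+s*dd[1],-s*dd[0]+c*dd[1],kn[2])
for bo in(0,.006):print(world(b,(.1,.065+bo,.213)),[((proj(n,world(b,(.1,.065+bo,.213)))-[x0,y0]+.5)*g-.5).round(0).tolist() for n,x0,y0,g in(("scene",180,145,6),("top",185,140,4.75))])
E
```

```text
bR [ 0.6923 -0.1883  0.1659] [-0.45 -0.08 -0.45  0.  ]
bL [0.7579 0.0593 0.1652] [-0.38  0.   -0.4  -0.03]
eR [ 0.5876 -0.154   0.2238] [-0.02 -0.   -0.02  0.  ]
eL [0.6487 0.0805 0.2241] [-0.67  0.02 -0.62 -0.04]
knob [0.6769 0.0203 0.2125] [-0.06 -0.   -0.06 -0.  ]
[ 0.56091981 -0.02192084 -0.25601344] -14.668489790729714
[[-1.35, 0.24], [0.4, 0.02], [0.2, 0.17], [-0.95, -0.18], [-0.75, 0.58], [0.69, -0.01], [-0.14, 0.97], [-1.13, -0.47], [-0.79, 1.74], [-0.25, 1.47]]
knob in bin 0.10152730151880579 0.07020391115991284 0.21247263833445965
[0.67412021 0.01563803 0.213     ] [[512.0, 175.0], [330.0, 171.0]]
[0.67563957 0.02144247 0.213     ] [[525.0, 177.0], [319.0, 168.0]]
```

```bash
cat >> m.py <<'E'
from scipy.spatial.transform import Rotation as R
def rel(P,yaw):
    """shift/turn in tool axes to world point P, tool down, tool x at heading yaw (deg)"""
    from station import get_obs
    o=get_obs();T=R.from_quat(o["tool_rot"],scalar_first=True)
    G=R.from_matrix(R.from_euler("z",yaw,degrees=True).as_matrix()@np.diag([1,-1,-1]))
    print("shift",T.inv().apply(np.array(P)-o["eef_pos"]).round(4),"turn",(T.inv()*G).as_rotvec(degrees=True).round(2),"q",o["q"].round(2),"pos",o["eef_pos"].round(4),"F",o["contact_force"].round(1),"w",round(o["gripper_width"],3))
E
python3 -c "
from m import *
rel([.677,.020,.33],-14.67)"
```

```text
shift [ 0.66   -0.5227 -0.0988] turn [-0.09  0.03 29.33] q [ 1.21  0.48  0.02  1.56 -0.01  1.11 -0.08] pos [ 0.1706 -0.6525  0.2304] F [ 0.2 -0.1  0.6] w 1.0
```

Emit:
arm_command(
  commands=[0, 0, -0.05, 0, 0, 0, 0.4, 0.02, -0.016, -0.1, 0, 0, 8, 0.4, 0.055, -0.045, -0.1, 0, 0, 15, 0.4, 0.09, -0.07, -0.1, 0, 0, 22, 0.4, 0.13, -0.1, -0.1, 0, 0, 29.3, 0.4, 0.165, -0.13, -0.1, 0, 0, 29.3, 0.4, 0.2, -0.16, -0.1, 0, 0, 29.3, 0.4, 0.235, -0.185, -0.1, 0, 0, 29.3, 0.4],
)

```text
t: 0.9
eef_pos: [0.352, -0.4124, 0.3311]
tool_rot: [-0.0, 0.992, -0.127, -0.0]
contact_force: [0.8, -0.1, 0.1]
gripper_width: 0.4
grasp_force: 0.0
```

```bash
python3 -c "
from m import *
rel([.677,.020,.33],-14.67)"
```

```text
shift [ 0.2054 -0.5004  0.0012] turn [-0.02  0.03  0.05] q [ 0.77  0.18 -0.03  1.74  0.01  1.22 -1.08] pos [ 0.352  -0.4124  0.3311] F [ 0.8 -0.1  0.1] w 0.4
```

Emit:
arm_command(
  commands=[0.018, -0.045, 0, 0, 0, 0, 0.4, 0.036, -0.09, 0, 0, 0, 0, 0.4, 0.054, -0.135, 0, 0, 0, 0, 0.4, 0.072, -0.18, 0, 0, 0, 0, 0.4, 0.09, -0.225, 0, 0, 0, 0, 0.4, 0.108, -0.27, 0, 0, 0, 0, 0.4, 0.126, -0.315, 0, 0, 0, 0, 0.4, 0.144, -0.36, 0, 0, 0, 0, 0.4],
)

```text
t: 1.7
eef_pos: [0.5823, -0.1011, 0.331]
tool_rot: [0.0, 0.992, -0.128, -0.0]
contact_force: [0.9, -1.0, -0.5]
gripper_width: 0.4
grasp_force: 0.0
```

Emit:
arm_command(
  commands=[0.018, -0.045, 0, 0, 0, 0, 0.4, 0.036, -0.09, 0, 0, 0, 0, 0.4, 0.054, -0.135, 0, 0, 0, 0, 0.4, 0.0615, -0.14, 0, 0, 0, 0, 0.4, 0.0615, -0.14, 0, 0, 0, 0, 0.4, 0.0615, -0.14, 0, 0, 0, 0, 0.4],
)

```text
t: 2.3
eef_pos: [0.6761, 0.0156, 0.3307]
tool_rot: [0.001, 0.992, -0.128, -0.001]
contact_force: [-1.1, -0.2, 0.3]
gripper_width: 0.398
grasp_force: 0.0
```

```bash
python3 -c "
from m import *
rel([.677,.020,.191],-14.67)"
```

```text
shift [-1.000e-04 -4.700e-03  1.397e-01] turn [ 0.08  0.06 -0.06] q [ 0.1   0.43 -0.31  1.41  0.13  1.32 -2.05] pos [0.6761 0.0156 0.3307] F [-1.1 -0.2  0.3] w 0.398
```

Emit:
arm_command(
  commands=[0, -0.005, 0.03, 0, 0, 0, 0.4, 0, -0.005, 0.06, 0, 0, 0, 0.4, 0, -0.005, 0.09, 0, 0, 0, 0.4, 0, -0.005, 0.115, 0, 0, 0, 0.4, 0, -0.005, 0.13, 0, 0, 0, 0.4, 0, -0.005, 0.14, 0, 0, 0, 0.4, 0, -0.005, 0.14, 0, 0, 0, 0.4],
)

```text
t: 3.0
eef_pos: [0.6772, 0.021, 0.1906]
tool_rot: [0.0, 0.992, -0.128, -0.001]
contact_force: [0.2, -0.4, 1.3]
gripper_width: 0.395
grasp_force: 0.0
```

Run:
```python
from station import read_camera
import cv2,numpy as np
a=read_camera("scene")["img"][130:230,180:313,::-1];b=read_camera("top")["img"][140:240,205:338,::-1]
f=lambda i:cv2.resize(i,None,fx=3,fy=3,interpolation=cv2.INTER_CUBIC)
cv2.imwrite("pics/g1.png",cv2.convertScaleAbs(np.hstack([f(a),f(b)]),alpha=1.5))
```

```text
(no output)
```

View pics/g1.png

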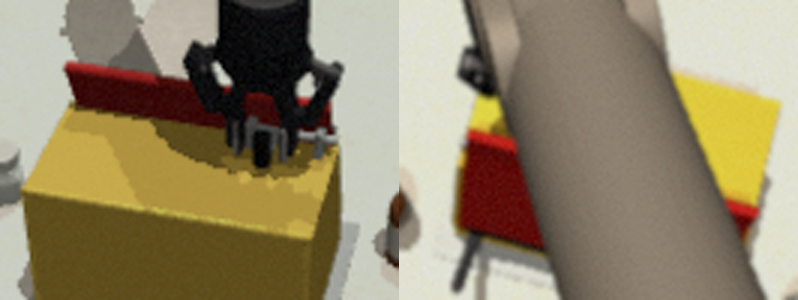

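The fingers stand on either side of the knob at (262,148) in the left panel. The arm hides the top view.

Emit:
arm_command(
  commands=[0, 0, 0, 0, 0, 0, 0.1, 0, 0, 0, 0, 0, 0, 0.1, 0, 0, 0, 0, 0, 0, 0.1, 0, 0, 0, 0, 0, 0, 0.1],
  force=25,
)

```text
t: 3.5
eef_pos: [0.6787, 0.022, 0.1928]
tool_rot: [-0.0, 0.992, -0.127, 0.001]
contact_force: [-0.3, -1.9, 5.7]
gripper_width: 0.177
grasp_force: 24.8
```

Emit:
arm_command(
  commands=[0, -0.006, 0, 0, 0, 0, 0.1, 0, -0.012, 0, 0, 0, 0, 0.1, 0, -0.018, 0, 0, 0, 0, 0.1, 0, -0.024, 0, 0, 0, 0, 0.1, 0, -0.029, 0, 0, 0, 0, 0.1, 0, -0.032, 0, 0, 0, 0, 0.1, 0, -0.032, 0, 0, 0, 0, 0.1, 0, -0.032, 0, 0, 0, 0, 0.1],
)

```text
t: 4.3
eef_pos: [0.6861, 0.0495, 0.1927]
tool_rot: [0.002, 0.992, -0.129, 0.0]
contact_force: [-3.4, -6.5, 9.3]
gripper_width: 0.17
grasp_force: 25.3
```

Emit:
arm_command(
  commands=[0, -0.03, 0, 0, 0, 0, 0.4, 0, -0.03, 0, 0, 0, 0, 0.4, 0, -0.03, 0, 0, 0, 0, 0.4, 0, -0.03, -0.04, 0, 0, 0, 0.4, 0, -0.03, -0.09, 0, 0, 0, 0.4, 0, -0.03, -0.14, 0, 0, 0, 0.4, 0, -0.03, -0.14, 0, 0, 0, 0.4],
)

```text
t: 5.0
eef_pos: [0.6967, 0.0831, 0.3404]
tool_rot: [-0.002, 0.992, -0.128, 0.007]
contact_force: [0.1, 1.0, 0.9]
gripper_width: 0.399
grasp_force: 0.0
```

I mis-stated that release row: shifts run from the already drawn pose, so the fingers pressed a further 30 mm. I'll check the bolt and the bystanders before going on.

Run:
```python
from station import read_camera
from m import *
import cv2
c=read_camera("scene")["img"];a=c[145:245,180:313,::-1]
cv2.imwrite("pics/s2.png",cv2.convertScaleAbs(cv2.resize(a,None,fx=6,fy=6,interpolation=cv2.INTER_CUBIC),alpha=1.4))
b=np.load("bin.npy")
for t in(.005,.029,.035):print(t,((proj("scene",world(b,(.1,.065+t,.213)))-[180,145]+.5)*6-.5).round(0))
e=world(b,(.058,-.03,.33));print(e);rel(e,-104.67)
```

```text
0.005 [523. 177.]
0.029 [577. 185.]
0.035 [591. 187.]
[ 0.60943265 -0.06563016  0.33      ]
shift [-0.0456  0.1654  0.0053] turn [-0.52 -0.17 90.03] q [-0.    0.47 -0.31  1.34  0.14  1.34 -2.14] pos [0.6953 0.0828 0.3363] F [-1.2 -0.5 -1. ] w 0.401
```

View pics/s2.png

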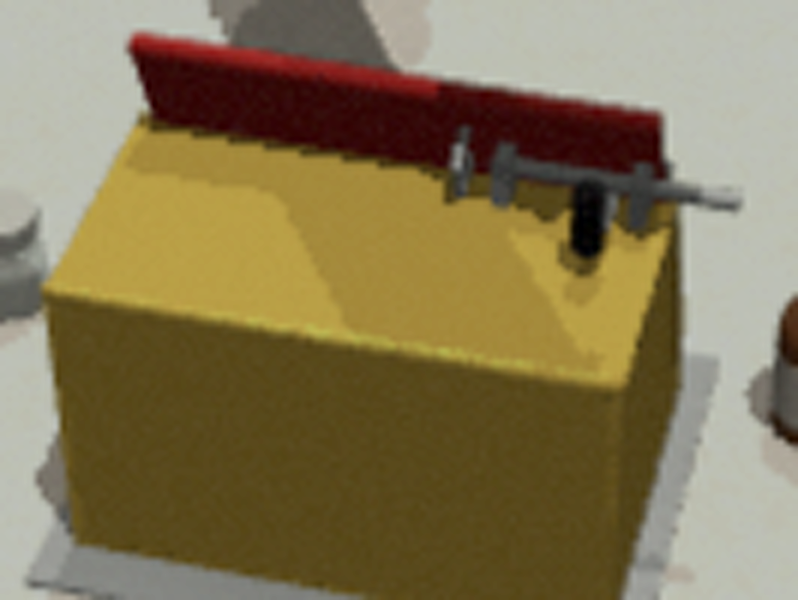

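The bolt is fully drawn: the knob is at (588,187), predicted (591,187) for 35 mm, and its tip is clear of the staple. The flap is still shut. Next I turn the hand and go over the bead.

Emit:
arm_command(
  commands=[-0.006, 0.024, 0.005, 0, 0, -8, 0.33, -0.012, 0.048, 0.005, 0, 0, -16, 0.33, -0.018, 0.072, 0.005, 0, 0, -24, 0.33, -0.024, 0.095, 0.005, 0, 0, -32, 0.33, -0.03, 0.12, 0.005, 0, 0, -40, 0.33, -0.037, 0.14, 0.005, 0, 0, -48, 0.33, -0.042, 0.16, 0.005, 0, 0, -56, 0.33, -0.046, 0.165, 0.005, 0, 0, -64, 0.33],
)

```text
t: 5.85
eef_pos: [0.6058, -0.0691, 0.3247]
tool_rot: [0.0, 0.908, 0.419, -0.002]
contact_force: [-0.5, -0.4, 0.7]
gripper_width: 0.334
grasp_force: 0.0
```

Emit:
arm_command(
  commands=[0, 0, 0, 0, 0, -8, 0.33, 0, 0, 0, 0, 0, -16, 0.33, 0, 0, 0, 0, 0, -24, 0.33, 0, 0, 0, 0, 0, -26, 0.33, 0, 0, 0, 0, 0, -26, 0.33],
)

```text
t: 6.35
eef_pos: [0.6066, -0.066, 0.3249]
tool_rot: [-0.001, 0.791, 0.611, -0.001]
contact_force: [0.6, 0.4, -0.3]
gripper_width: 0.329
grasp_force: 0.0
```

Run:
```python
from m import *
b=np.load("bin.npy")
rel(world(b,(.058,-.03,.26)),75.33)
```

```text
shift [0.0011 0.0027 0.0649] turn [-0.13  0.01  0.04] q [ 0.44  0.36 -0.58  1.57  0.2   1.28 -0.42] pos [ 0.6066 -0.066   0.3249] F [ 0.6  0.4 -0.3] w 0.329
```

Emit:
arm_command(
  commands=[0.001, 0.003, 0.03, 0, 0, 0, 0.33, 0.001, 0.003, 0.06, 0, 0, 0, 0.33, 0.001, 0.003, 0.08, 0, 0, 0, 0.33, 0.001, 0.003, 0.095, 0, 0, 0, 0.33, 0.001, 0.003, 0.105, 0, 0, 0, 0.33, 0.001, 0.003, 0.115, 0, 0, 0, 0.33, 0.001, 0.003, 0.12, 0, 0, 0, 0.33, 0.001, 0.003, 0.12, 0, 0, 0, 0.33],
)

```text
t: 7.15
eef_pos: [0.6104, -0.0658, 0.206]
tool_rot: [-0.0, 0.792, 0.611, -0.0]
contact_force: [-0.2, -0.6, -0.5]
gripper_width: 0.328
grasp_force: 0.0
```

Run:
```python
from station import read_camera
from m import *
import cv2
a=read_camera("scene")["img"][130:230,180:313,::-1];t=read_camera("top")["img"][140:240,205:338,::-1]
f=lambda i:cv2.resize(i,None,fx=3,fy=3,interpolation=cv2.INTER_CUBIC)
cv2.imwrite("pics/g2.png",cv2.convertScaleAbs(np.hstack([f(a),f(t)]),alpha=1.5))
rel(world(np.load("bin.npy"),(.058,-.03,.205)),75.33)
```

```text
shift [-0.0003 -0.0014  0.0019] turn [ 0.06 -0.01  0.02] q [ 0.42  0.46 -0.56  1.7   0.27  1.06 -0.48] pos [ 0.6109 -0.0657  0.2069] F [-0.4  0.4 -0.2] w 0.332
```

View pics/g2.png

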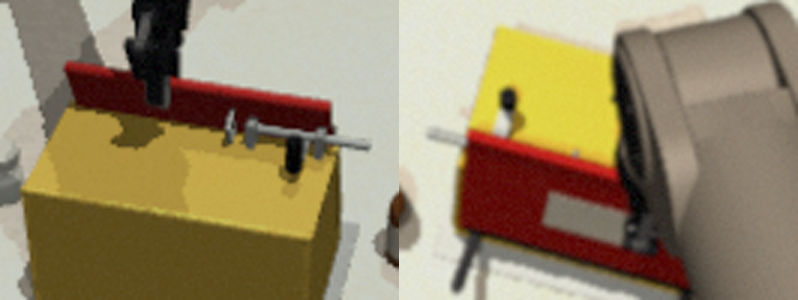

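The rear finger is behind the flap at (158,95) in the left panel, the front finger is before it, and nothing is in contact. Next I push it past upright within this cage.

Emit:
arm_command(
  commands=[0, -0.01, 0, 0, 0, 0, 0.33, 0, -0.02, -0.002, 0, 0, 0, 0.33, 0, -0.03, -0.005, 0, 0, 0, 0.33, 0, -0.04, -0.007, 0, 0, 0, 0.33, 0, -0.05, -0.008, 0, 0, 0, 0.33, 0, -0.06, -0.008, 0, 0, 0, 0.33, 0, -0.068, -0.008, 0, 0, 0, 0.33, 0, -0.075, -0.007, 0, 0, 0, 0.33],
)

```text
t: 8.05
eef_pos: [0.5371, -0.0467, 0.2133]
tool_rot: [0.0, 0.791, 0.611, -0.0]
contact_force: [-0.4, -0.1, -0.1]
gripper_width: 0.333
grasp_force: 0.1
```

Run:
```python
from m import *
rel(world(np.load("bin.npy"),(-.042,-.03,.21)),75.33)
```

```text
shift [ 0.     -0.0252  0.0033] turn [-0.    0.01  0.03] q [ 0.46  0.33 -0.59  1.87  0.22  1.01 -0.48] pos [ 0.5371 -0.0467  0.2133] F [-0.4 -0.1 -0.1] w 0.333
```

Emit:
arm_command(
  commands=[0, -0.006, 0, 0, 0, 0, 0.33, 0, -0.012, 0.001, 0, 0, 0, 0.33, 0, -0.018, 0.003, 0, 0, 0, 0.33, 0, -0.025, 0.005, 0, 0, 0, 0.33, 0, -0.025, 0.005, 0, 0, 0, 0.33],
)

```text
t: 8.55
eef_pos: [0.5124, -0.0402, 0.2078]
tool_rot: [-0.0, 0.791, 0.611, -0.001]
contact_force: [-1.0, 0.6, -0.2]
gripper_width: 0.327
grasp_force: 0.2
```

Run:
```python
from station import read_camera
from m import *
import cv2
a=read_camera("scene")["img"][130:230,180:313,::-1];t=read_camera("top")["img"][150:250,205:338,::-1]
f=lambda i:cv2.resize(i,None,fx=3,fy=3,interpolation=cv2.INTER_CUBIC)
cv2.imwrite("pics/g3.png",cv2.convertScaleAbs(np.hstack([f(a),f(t)]),alpha=1.5))
rel(world(np.load("bin.npy"),(-.042,-.03,.208)),75.33)
```

```text
shift [-0.     -0.0008  0.0002] turn [-0.02  0.01  0.03] q [ 0.47  0.3  -0.6   1.93  0.2   0.98 -0.49] pos [ 0.5135 -0.0405  0.2082] F [-0.5  0.2 -0.5] w 0.331
```

View pics/g3.png

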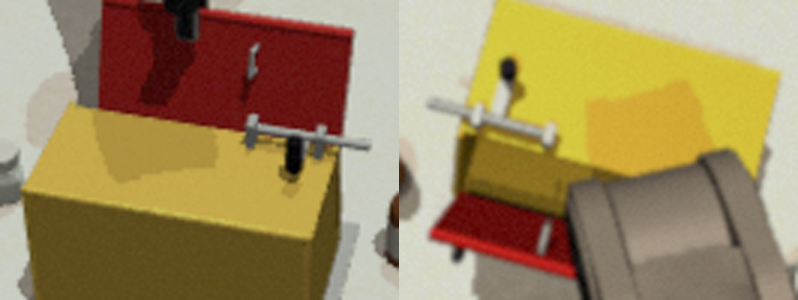

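The flap is past upright and leans on the front finger, with the bolt still drawn. Next I widen the cage and go deeper, then lower.

Emit:
arm_command(
  commands=[0, 0, 0.002, 0, 0, 0, 0.38, 0, 0, 0.004, 0, 0, 0, 0.43, 0, 0, 0.007, 0, 0, 0, 0.48, 0, 0, 0.01, 0, 0, 0, 0.53, 0, 0, 0.012, 0, 0, 0, 0.57, 0, 0, 0.012, 0, 0, 0, 0.6, 0, 0, 0.012, 0, 0, 0, 0.6],
)

```text
t: 9.35
eef_pos: [0.5137, -0.0405, 0.1962]
tool_rot: [-0.0, 0.791, 0.611, -0.0]
contact_force: [-1.0, 0.5, 0.3]
gripper_width: 0.6
grasp_force: 0.3
```

Run:
```python
from m import *
b=np.load("bin.npy")
for xb in(-.062,-.07,-.078,-.086,-.094,-.102,-.110,-.118,-.126,-.132,-.138):
    z=.06+np.sqrt(max(.17**2-xb**2,.1096**2))
    rel(world(b,(xb+.0195,-.03,z-.022)),75.33) if xb in(-.062,-.138) else None
    print(xb,round(xb+.0195,4),round(z-.022,4))
```

```text
shift [-0.     -0.0015 -0.0001] turn [-0.01  0.    0.03] q [ 0.46  0.31 -0.6   1.94  0.21  0.95 -0.5 ] pos [ 0.5137 -0.0405  0.1962] F [-1.   0.5  0.3] w 0.6
-0.062 -0.0425 0.1963
-0.07 -0.0505 0.1929
-0.078 -0.0585 0.189
-0.086 -0.0665 0.1846
-0.094 -0.0745 0.1796
-0.102 -0.0825 0.174
-0.11 -0.0905 0.1676
-0.118 -0.0985 0.1604
-0.126 -0.1065 0.1521
-0.132 -0.1125 0.1476
shift [-0.     -0.0775  0.0486] turn [-0.01  0.    0.03] q [ 0.46  0.31 -0.6   1.94  0.21  0.95 -0.5 ] pos [ 0.5137 -0.0405  0.1962] F [-1.   0.5  0.3] w 0.6
-0.138 -0.1185 0.1476
```

Emit:
arm_command(
  commands=[0, -0.008, 0.003, 0, 0, 0, 0.6, 0, -0.015, 0.006, 0, 0, 0, 0.6, 0, -0.022, 0.01, 0, 0, 0, 0.6, 0, -0.029, 0.014, 0, 0, 0, 0.6, 0, -0.036, 0.019, 0, 0, 0, 0.6, 0, -0.042, 0.023, 0, 0, 0, 0.6, 0, -0.048, 0.028, 0, 0, 0, 0.6, 0, -0.053, 0.032, 0, 0, 0, 0.6],
)

```text
t: 10.15
eef_pos: [0.4617, -0.027, 0.1638]
tool_rot: [-0.0, 0.791, 0.611, -0.0]
contact_force: [-1.2, 0.5, -0.2]
gripper_width: 0.598
grasp_force: 0.4
```

Emit:
arm_command(
  commands=[0, -0.004, 0.004, 0, 0, 0, 0.6, 0, -0.008, 0.008, 0, 0, 0, 0.6, 0, -0.012, 0.012, 0, 0, 0, 0.6, 0, -0.016, 0.016, 0, 0, 0, 0.6, 0, -0.02, 0.016, 0, 0, 0, 0.6, 0, -0.024, 0.016, 0, 0, 0, 0.6, 0, -0.026, 0.016, 0, 0, 0, 0.6, 0, -0.026, 0.016, 0, 0, 0, 0.6],
)

```text
t: 10.95
eef_pos: [0.4373, -0.0205, 0.1486]
tool_rot: [0.0, 0.791, 0.611, 0.0]
contact_force: [0.3, -0.2, 0.6]
gripper_width: 0.601
grasp_force: 0.0
```

Run:
```python
from station import read_camera
from m import *
import cv2
a=read_camera("scene")["img"][120:220,180:313,::-1];t=read_camera("top")["img"][170:270,205:338,::-1]
f=lambda i:cv2.resize(i,None,fx=3,fy=3,interpolation=cv2.INTER_CUBIC)
cv2.imwrite("pics/g4.png",cv2.convertScaleAbs(np.hstack([f(a),f(t)]),alpha=1.5))
b=np.load("bin.npy")
print([((proj(n,world(b,(-.130,.123,.1695)))-o+.5)*3-.5).round() for n,o in(("scene",np.array([180,120])),("top",np.array([205,170])))])
rel(world(b,(-.1185,-.03,.1476)),75.33)
```

```text
[array([363.,  63.]), array([  9., 271.])]
shift [-0.0001  0.0012  0.0009] turn [ 0.04 -0.01  0.02] q [ 0.46  0.26 -0.62  2.15  0.21  0.79 -0.55] pos [ 0.4376 -0.0206  0.1485] F [ 0.1 -0.6 -0.2] w 0.6
```

View pics/g4.png

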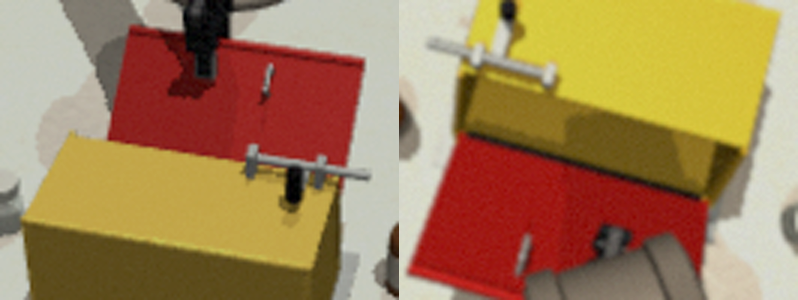

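The flap's free corner is at (363,62), as predicted for fully open, and no contact force is left. I'll lift straight out.

Emit:
arm_command(
  commands=[0, 0, -0.01, 0, 0, 0, 0.6, 0, 0, -0.02, 0, 0, 0, 0.6, 0, 0, -0.035, 0, 0, 0, 0.6, 0, 0, -0.06, 0, 0, 0, 0.6, 0, 0, -0.09, 0, 0, 0, 0.6, 0, 0, -0.12, 0, 0, 0, 0.6, 0, 0, -0.12, 0, 0, 0, 0.6, 0, 0, -0.12, 0, 0, 0, 0.6],
)

```text
t: 11.85
eef_pos: [0.4377, -0.0206, 0.2694]
tool_rot: [0.001, 0.792, 0.611, 0.001]
contact_force: [0.1, -0.7, -0.4]
gripper_width: 0.602
grasp_force: 0.0
```

Run:
```python
from station import read_camera
import cv2
cv2.imwrite("pics/f.png",cv2.convertScaleAbs(cv2.resize(read_camera("scene")["img"][110:260,140:340,::-1],(800,600)),alpha=1.4))
```

```text
(no output)
```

View pics/f.png

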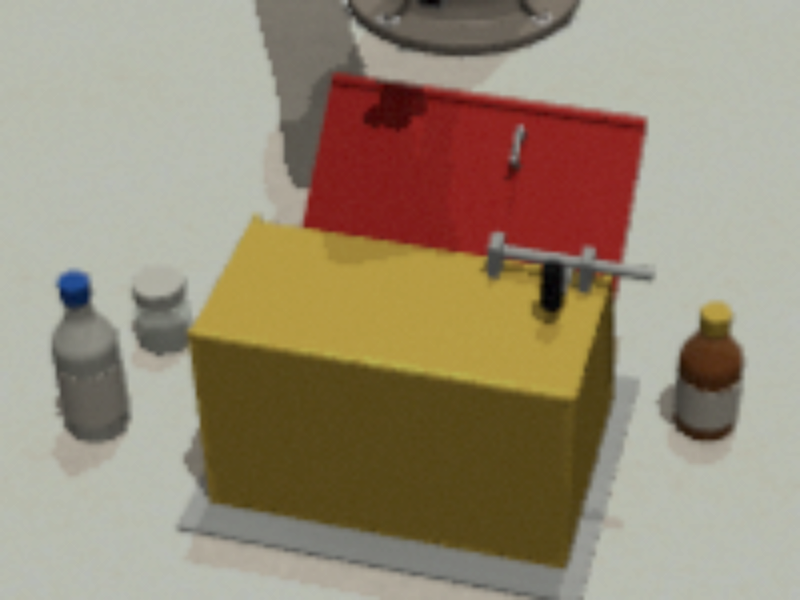

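The flap lies open with its edge from (335,78) to (645,120). The bolt is drawn, with the knob at (552,285), the bottles and jar are standing, and the arm is clear.

```bash
python3 -c "
from station import hand_in
print(hand_in())"
```

```text
the job is handed in; nothing more can be done
None
```

The job is handed in: the bolt is fully drawn, the flap was lowered under control onto its stop arms, the bottles and jar still stand, and the arm is clear; one mistaken release move pressed the knob against its end stop, with no displacement visible afterwards (verdict not shown).

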